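Show the edge of the brass label plate

ROBOT

A 6-joint arm with a two-finger parallel gripper is mounted at the origin on the work surface. World frame = base frame: x ahead of the robot, y to its left, z up, the work surface at z = 0. Lengths are in m, angles in degrees, forces in N, time in s.
With the tool pointing down it reaches from about 0.25 to 0.8 m from the base axis. Payload 3.9 kg.
Tool frame: the origin (TCP) lies midway between the tips of the shut fingers; the grasp point (between the pads) lies 19 mm behind it; z points along the fingers, y is the line along which they close (so a half turn about z gives the same grasp; the last joint's range is limited). The gripper opens to 85 mm and grips with 20 to 120 N. Pads are 22 mm wide; open, the fingers measure 114 mm over their backs; the gripper's body (76 mm by 85 mm) begins 54 mm behind the grasp point. The pads swing forward as they close: fully open they stand 13 mm farther back than shut.
Start: joints at [73.052, 14.897, -7.913, 67.191, 0, 90], TCP at [0.153, 0.502, 0.231] pointing down, gripper open.
Joint ranges: [-159.42, 159.42], [-47.68, 98.78], [-73.54, 78.23], [-108.79, 121.32], [-90, 84.71], [-180, 180]. Speed limits (degrees/s): [147.25, 147.25, 180, 180, 180, 180].

INTERFACE

Orientations are given as [roll, pitch, yaw] about the fixed x, y, z axes, in that order (R = Rz(yaw) Ry(pitch) Rx(roll)).
In Python, from workcell import robot, imaging, finder gives the robot as it stands.
- The arm moves only by the shell command python3 -m jog 'ROWS'. ROWS is JSON, a list of rows, each a list of 5 numbers: the gripper's target within -1 to 1 (shut at 1, half-way at 0, fully open at -1), then the shift along the tool's x, y, z normalised to -1 to 1, where 1 is 400 mm, then the turn about the tool's z normalised to -1 to 1, where 1 is 180 degrees. In form: [[fingers, x, y, z, roll], ...]. A call has 1 to 12 rows; each row is the pose to reach, as a shift and turn from the pose commanded when the call began, along the tool's axes at that moment, turning the shorter way round; what a row does not reach only later rows make up. A row lasts 1/12 s, in which the tool goes at most 41.7 mm and 7.16 degrees, less where a joint would pass 70% of its speed; a pose out of reach is approached as far as the arm can. A call with a number of a shift or a turn outside -1 to 1 is refused whole. A call with a gripper value outside its range is refused whole. The fingers move at their own pace and stop on an object; the grip force is fixed at half the most. Time passes only in rows, so rows that repeat a pose let the fingers close. It gives the time, the measured TCP pose, the force, the opening and the grip force at its end, in the units of the state.
- robot.observe(): the state, without advancing time (a new reading comes with each control period).
- imaging.read_camera(name): name is "scene" or "side" or "wrist"; returns the picture (420x560x3 uint8, red, green, blue); there is no depth.
- imaging.get_calibration(name): a dict with "intrinsics" (3x3 intrinsics, pixels), "k1" (the pictures are not rectified: a ray, as slopes to the right and down, at radius r is drawn at 1 + k1 r^2 times it, then the intrinsics apply), "origin" and "orientation" of the camera in the world. Camera axes: x right, y down, z forward; pixel columns grow to the right and rows downward; lengths in m; the calibration is good to about 2 mm. A picture is of the moment at which its call begins: read the wrist's pose just before it. get_calibration takes no time and is no camera call; for the wrist camera it gives the pose at the moment of the call.
- robot.job_done(): hands the job in; it is judged then, once.
Trained networks look in the newest picture that a camera, given by its name, has taken for a name from the list of things; names that differ only in an ending like _2 or _b are one class to them, and where a whole thing is asked for, a point or a joint stands for the part that bears it (a point fixed in the world has none). Each returns a list of dicts, best first, with "p" (0 to 1); they miss things now and then, are a little off and sometimes report something else, mostly with a low value. They report only what shows in the picture. A call takes as long as a camera call. They do not tell look-alikes from the thing itself.
- finder.find_in(camera, query): "rect" ([centre column, centre row, width, height] as shares, 0 to 1, of the picture: columns of its width, rows of its height, round what is visible of it).
- finder.masks_of(camera, query): "pixels" (420x560 bool, what is visible of it) and "rect" ([centre column, centre row, width, height] as shares, 0 to 1, of the picture: columns of its width, rows of its height, round what is visible of it).
- finder.tip_of(camera, query): "at" ([column, row] as shares, 0 to 1, of the picture: columns of its width, rows of its height: a listed point, or the origin of a listed thing).
The state is a dict: "t": time; "qpos": joint angles; "qd": joint speeds; "effort": joint torques, N m; "eef_pos": TCP position; "ee_rot": TCP orientation; "ft_force": force on the tool from outside, world axes, zero at the start; "ft_torque": the same for the moment, N m; "grip_width": opening from 0.0 (shut) to 1.0 (fully open); "grip_force": force on a finger pad.
Only numpy, scipy, OpenCV 4.12 (cv2) and the standard library are available. Lean on these libraries where they do the work, as an engineer would, in place of code of your own. Each camera call takes 0.05 s, during which the arm holds its last target. There are 200 camera calls.

TASK

Two label plates lie flat in the lanes of the dark grey riser. With your fingertips, push the brass one along its lane towards the end of the riser where the tool holder stands on the table in its red socket, until about a third of the plate's length sticks out past that end, so that the fitter can take it by its edge. Never lift or tip it, leave it lying flat and straight in its lane, and leave the aluminium plate and everything else where they are.

Things in the scene. Friction and masses are not known exactly. Their poses are not given: they have to be found in the camera images.
- riser: Dark grey steel riser fixed on the table, 172 mm (x) by 360 mm (y); origin: centre of its underside (z = 0). Flat deck 50 mm above the table; ends (y = +-180) open, no lip. Two lanes along y, 76 mm wide, centred at x = -42 and +42, bounded by white strips at x = -83, 0 (5 mm high) and +83 (12 mm high). Turned up to 0.22 rad.
- brass_plate: Yellow brass label plate, 70 (x) by 160 (y, length) by 6 mm thick, about 0.5 kg, small dark rivet holes near its ends (look only); origin: centre of its underside. Loose and flat in one of the two lanes (either), its length along the lane; at the start at least 65 mm of bare deck lies beyond each of its ends.
- alu_plate: Silver-grey aluminium label plate of the same size and frame as the brass one, about 0.2 kg, loose in the other lane. Not to be moved.
- tool_holder: Dark steel tool holder, 115 mm high, standing in a red round socket (96 mm across) on the table about 130 mm beyond one end of the riser (the riser's +y or -y end); one loose body, origin at the centre of its underside, 1.6 kg. It marks the end to push towards. Not to be moved.
- flanges: Two stacked bright steel flanges (92 and 80 mm across, 40 mm high together), on the table about 130 mm beyond the other end of the riser; origin at the centre of the underside. Not to be moved.
- wrench: Steel wrench 170 mm long lying on the right side of the table (as the robot sees it). Not to be moved.
- oil_bottle: Blue plastic bottle with yellow cap, 54 mm across, 130 mm high, on the left of the table; origin at the centre of its underside. Not to be moved.
- bolt_jar: Clear jar 60 mm across, 75 mm high, on the left of the table; origin at the centre of its underside. Not to be moved.
- brush: Brush 160 mm long lying on the right of the table. Not to be moved.
Things that resemble listed ones, but are neither listed nor needed, are in the scene too. Of the things like the brass_plate, leave any that is blue or orange; of the rest the larger one is meant.

How it is judged (in metres and radians):
At the end, for the whole second after the job is handed in: The brass plate lies at rest, flat on the deck (tilt under 0.05 rad, height within 4 mm) and along its lane (within 0.12 rad), sticking out 40 to 67 mm (a third is 53 mm) past the riser end next to the tool holder; everything else is within 20 mm of where it started (((y of tool_holder in the frame of riser above 0 m and y of brass_plate in the frame of riser between 0.14 and 0.167 m) or (y of tool_holder in the frame of riser below 0 m and y of brass_plate in the frame of riser between -0.167 and -0.14 m)) and angle between the y axis of brass_plate and the y axis of riser, either way round below 0.12 rad and angle between brass_plate's own z axis and vertical below 0.05 rad and height (world z) of brass_plate between 0.045 and 0.054 m and linear speed of brass_plate below 0.02 m/s and distance of each of alu_plate, tool_holder, flanges, wrench, oil_bottle, bolt_jar, brush from where it was at the start of the episode below 0.02 m); the robot touches nothing.
It fails at once if the brass plate is lifted, tipped or falls off the riser (height (world z) of brass_plate above 0.062 m or height (world z) of brass_plate below 0.03 m or angle between brass_plate's own z axis and vertical above 0.2 rad).
It fails at once if another thing (plate, holder, flanges, wrench, bottle, jar, brush) is moved by more than 20 mm (distance of any of alu_plate, tool_holder, flanges, wrench, oil_bottle, bolt_jar, brush from where it was at the start of the episode above 0.02 m).
It also fails if it takes over 42 s, if anything falls off the work surface, if the arm or the gripper's body presses on something with over 40 N, if the wrist force passes 120 N, or if a joint passes its speed limit or range.

## Working session

There is one attempt and no reset: what is moved stays moved. The work goes in short steps, Python scripts to look and compute and a shell command to move; the robot and the scene stay as the last step left them, time stands still between calls to the robot, and variables do not carry over. Pictures are saved under pics/ and viewed, at most 10 in all, crops included, and the job is handed in when it is done.

```bash
mkdir -p pics; ls; cat > h.py <<'E'
import numpy as np, cv2
from scipy.spatial.transform import Rotation as R
from workcell import robot, imaging, finder
def rot(o):
    o=np.array(o,float)
    return o if o.shape==(3,3) else (R.from_euler('xyz',o,degrees=True).as_matrix() if o.size==3 else R.from_quat(o).as_matrix())
def toworld(c,px,z):
    K=np.array(c['intrinsics'],float);k=c['k1']
    px=np.array(px,float).reshape(-1,1,2)
    s=cv2.undistortPoints(px,K,np.array([k,0,0,0,0.]))[:,0]
    d=np.c_[s,np.ones(len(s))]@rot(c['orientation']).T;o=np.array(c['origin'])
    return o+d*((z-o[2])/d[:,2])[:,None]
def snap(n,f):
    c=imaging.get_calibration(n);im=np.array(imaging.read_camera(n));cv2.imwrite('pics/'+f,im[:,:,::-1]);return c,im
E
python3 - <<'E'
from h import *
for n in ('scene','side'):
    c,im=snap(n,n+'0.png'); print(n,c)
    for q in ('brass_plate','alu_plate','tool_holder','flanges','riser'):
        for r in finder.find_in(n,q)[:4]:
            a=np.array(r['rect']);print(q,round(r['p'],2),(a*[560,420,560,420]).round(0))
print(robot.observe())
E
```

```text
pics
scene {'intrinsics': array([[431.2172149 ,   0.        , 279.85186201],
       [  0.        , 431.2172149 , 208.80199072],
       [  0.        ,   0.        ,   1.        ]]), 'k1': -0.09340850080212817, 'origin': array([ 1.42321577, -0.02666163,  0.72464766]), 'orientation': array([-121.98139223,   -0.60539507,   90.0560294 ])}
brass_plate 0.76 [281. 265.  65.  14.]
brass_plate 0.67 [254. 225.  40.  22.]
brass_plate 0.66 [194. 227.  29.  19.]
brass_plate 0.64 [198. 190.  52.  11.]
alu_plate 0.57 [277. 244.  62.  17.]
tool_holder 0.61 [392. 258.  42.  52.]
flanges 0.82 [153. 275.  37.  34.]
riser 0.89 [277. 262. 153.  60.]
side {'intrinsics': array([[502.06190942,   0.        , 280.46749481],
       [  0.        , 502.06190942, 217.29159354],
       [  0.        ,   0.        ,   1.        ]]), 'k1': -0.14415083835312045, 'origin': array([-0.20415634,  1.32345927,  1.06638953]), 'orientation': array([-125.39691876,   -0.18375432, -155.44314991])}
brass_plate 0.78 [232. 198.  34.  27.]
brass_plate 0.71 [360. 196.  13.  24.]
brass_plate 0.62 [318. 192.  20.   9.]
brass_plate 0.44 [305. 220.  11.  11.]
alu_plate 0.95 [253. 203.  38.  27.]
tool_holder 0.79 [201. 247.  27.  42.]
riser 0.82 [234. 203.  70.  63.]
{'t': 0.6, 'qpos': array([ 7.30529086e+01,  1.48965926e+01, -7.91216493e+00,  6.71902413e+01,
        5.97516591e-04,  8.99997179e+01]), 'qd': array([ 0.07386551,  0.0407356 , -0.00046691, -0.00768789, -0.07854056,
        0.03891239]), 'effort': array([ 1.09963912e-03, -4.05369651e+01,  2.54112071e+01,  1.52464221e-03,
        1.29109071e-04,  2.11575909e-06]), 'eef_pos': array([0.15302774, 0.50220076, 0.23130968]), 'ee_rot': array([ 1.79998999e+02, -5.97511662e-04,  1.63053191e+02]), 'ft_force': array([-0.74379687,  0.97956738, -0.73744079]), 'ft_torque': array([ 0.01389369, -0.01253937, -0.01361766]), 'grip_force': 0.0, 'grip_width': 1.001837988960824}
```

```bash
sleep 0
python3 - <<'E'
from h import *
im=cv2.imread('pics/scene0.png');cv2.imwrite('pics/s1.png',cv2.resize(im[165:330,120:440],(800,412),interpolation=cv2.INTER_CUBIC))
im=cv2.imread('pics/side0.png');cv2.imwrite('pics/d1.png',cv2.resize(im[140:300,150:400],(800,512),interpolation=cv2.INTER_CUBIC))
E
```

```text
(no output)
```

View pics/s1.png

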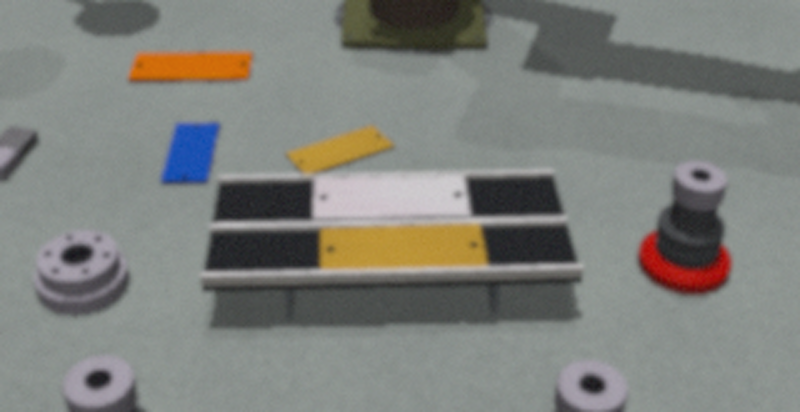

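View pics/d1.png

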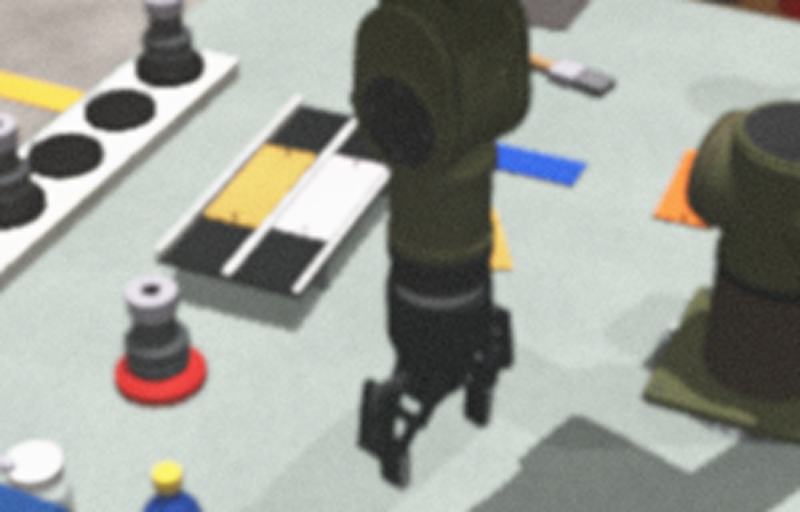

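The brass candidates, in scene pixels, are the plate in the lane at (281,265), a smaller loose one on the table at (256,225), blue at (196,226) and orange at (196,191). The lane plate is the one meant, because it is the larger brass one and lies in a riser lane. The enlarged scene crop confirms this. The holder in its red socket is at scene (393,258), on the +y side, so I push towards +y.

```bash
cat > m.py <<'E'
from h import *
def measure(n,f):
    c,im=snap(n,f)
    hsv=cv2.cvtColor(im,cv2.COLOR_RGB2HSV)
    m=cv2.inRange(hsv,(17,110,80),(32,255,255))
    m=cv2.morphologyEx(m,cv2.MORPH_CLOSE,np.ones((5,5)))
    for k in cv2.findContours(m,cv2.RETR_EXTERNAL,cv2.CHAIN_APPROX_NONE)[0]:
        if cv2.contourArea(k)<200: continue
        w=toworld(c,k[:,0].astype(float),0.056)[:,:2]
        r=cv2.minAreaRect((w*1000).astype(np.float32)); print(n,'yellow',k[:,0].mean(0).round(),r)
    return c,im
if __name__=='__main__':
    c,im=measure('scene','a.png')
    # deck-top corners of strips, from crop s1 (scale 2.5, off 120,165); near strip top z=.062, far strip z=.055
    P=lambda l:[(120+x/2.5,165+y/2.5) for x,y in l]
    print('near strip top',toworld(c,P([(204,276),(580,267)]),.062).round(3))
    print('mid strip',toworld(c,P([(211,223),(566,217)]),.055).round(3))
    print('far strip',toworld(c,P([(219,177),(554,171)]),.055).round(3))
    print('holder',toworld(c,P([(685,262)]),.0).round(3),'flange',toworld(c,P([(80,290)]),.0).round(3))
    c,im=measure('side','b.png')
    Q=lambda l:[(150+x/3.2,140+y/3.2) for x,y in l]
    print('s near strip',toworld(c,Q([(160,253),(299,99)]),.062).round(3))
    print('s mid',toworld(c,Q([(229,272),(354,120)]),.055).round(3),toworld(c,Q([(299,290)]),.055).round(3))
E
python3 m.py
```

```text
scene yellow [280. 263.] ((602.3673706054688, -18.529434204101562), (61.011878967285156, 164.0653533935547), 3.280665874481201)
scene yellow [256. 225.] ((436.00433349609375, -86.74803161621094), (48.636566162109375, 108.95704650878906), 32.71541213989258)
near strip top [[ 0.658 -0.203  0.062]
 [ 0.64   0.15   0.062]]
mid strip [[ 0.569 -0.21   0.055]
 [ 0.554  0.149  0.055]]
far strip [[ 0.49  -0.213  0.055]
 [ 0.473  0.146  0.055]]
holder [[0.559 0.279 0.   ]] flange [[ 0.611 -0.341  0.   ]]
side yellow [518. 260.] ((-406.3487548828125, -78.1671142578125), (266.9648742675781, 54.07410430908203), 0.45908692479133606)
side yellow [231. 198.] ((602.8009643554688, -11.672065734863281), (66.82826232910156, 171.7266845703125), 2.5985770225524902)
side yellow [138. 163.] ((1090.296630859375, -77.37328338623047), (360.672119140625, 51.94186019897461), 0.3134292662143707)
side yellow [76. 80.] ((2665.9365234375, -1703.300048828125), (1691.51318359375, 4663.17333984375), 51.4792594909668)
s near strip [[ 0.628  0.162  0.062]
 [ 0.646 -0.191  0.062]]
s mid [[ 0.548  0.153  0.055]
 [ 0.567 -0.185  0.055]] [[0.465 0.15  0.055]]
```

```bash
python3 -m jog '[[1,-0.77,-0.6,0,0],[1,-0.77,-0.6,0,0],[1,-0.77,-0.6,0,0],[1,-0.77,-0.6,0,0],[1,-0.77,-0.6,0,0],[1,-0.77,-0.6,0,0],[1,-0.77,-0.6,0,0],[1,-0.77,-0.6,0,0],[1,-0.77,-0.6,0,0],[1,-0.77,-0.6,0,0]]' | tail -c 500; python3 -m jog '[[1,-0.77,-0.6,0,0.39],[1,-0.77,-0.6,0,0.39],[1,-0.77,-0.6,0,0.39],[1,-0.77,-0.6,0,0.39],[1,-0.77,-0.6,0,0.39],[1,-0.77,-0.6,0,0.39],[1,-0.77,-0.6,0,0.39],[1,-0.77,-0.6,0,0.39],[1,-0.77,-0.6,0,0.39],[1,-0.77,-0.6,0,0.39],[1,-0.77,-0.6,0,0.39],[1,-0.77,-0.6,0,0.39]]' | tail -c 500
python3 - <<'E'
from h import *
from m import measure
c,im=measure('wrist','w1.png'); print(c['origin'],c['orientation']); print(robot.observe()['eef_pos'],robot.observe()['ee_rot'])
E
```

```text
t: 1.53
eef_pos: [0.3799, 0.1792, 0.2316]
ee_rot: [-180.0, 0.1, 162.8]
ft_force: [-0.8, 1.2, -1.3]
grip_width: -0.001
grip_force: 0.0
t: 2.53
eef_pos: [0.6023, -0.1372, 0.2306]
ee_rot: [-179.9, -0.0, 92.8]
ft_force: [-0.4, 0.0, 0.2]
grip_width: 0.001
grip_force: 0.0
wrist yellow [539. 381.] ((953.1175537109375, -383.4336242675781), (68.74578857421875, 26.621063232421875), 1.0538867712020874)
wrist yellow [ 61. 118.] ((392.65191650390625, -86.07037353515625), (45.57038497924805, 102.56446075439453), 31.717533111572266)
wrist yellow [290.  69.] ((606.0726318359375, -38.17440414428711), (70.59016418457031, 118.31160736083984), 3.1189091205596924)
[ 0.59871771 -0.05933117  0.3740153 ] [1.62246690e+02 2.90406326e-02 2.87521244e+00]
[ 0.60179091 -0.13621881  0.23090544] [-1.79927295e+02 -5.02713202e-02  9.29251445e+01]
```

View pics/w1.png

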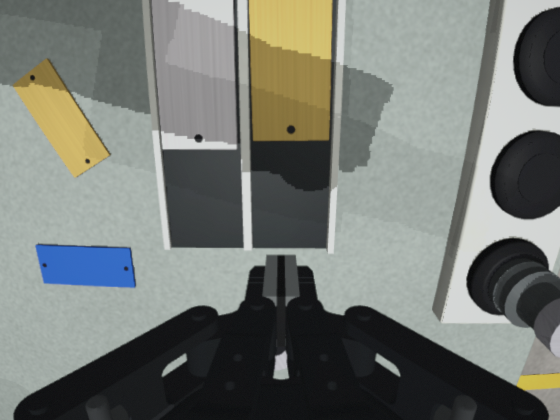

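The wrist view shows the brass plate's near end at row 140, columns 252–330. The riser's -y end is at row 248, with bare deck between them and a mark (291,130) for the rivet hole.

```bash
python3 - <<'E'
from h import *
c=imaging.get_calibration('wrist')
print(toworld(c,[(168,248),(330,250),(291,249)],.05).round(4),toworld(c,[(252,141),(330,140)],.056).round(4))
print(toworld(c,[(248,140),(248,246)],.055).round(4), toworld(c,[(333,248)],.062).round(4))
E
```

```text
[[ 0.4881 -0.2143  0.05  ]
 [ 0.6568 -0.2074  0.05  ]
 [ 0.6163 -0.2083  0.05  ]] [[ 0.5735 -0.0989  0.056 ]
 [ 0.6452 -0.0942  0.056 ]]
[[ 0.5697 -0.0983  0.055 ]
 [ 0.5722 -0.205   0.055 ]] [[ 0.6574 -0.1996  0.062 ]]
```

```bash
python3 -m jog '[[1,0,0.024,0.1,0],[1,0,0.024,0.2,0],[1,0,0.024,0.3,0],[1,0,0.024,0.38,0],[1,0,0.024,0.42,0],[1,0,0.024,0.435,0],[1,0,0.024,0.435,0],[1,0,0.024,0.435,0]]'
```

```text
t: 3.25
eef_pos: [0.6123, -0.1353, 0.0586]
ee_rot: [179.9, 0.0, 93.0]
ft_force: [-0.0, -0.8, 0.4]
grip_width: 0.001
grip_force: 0.0
```

```bash
python3 -m jog '[[1,0,0,0.007,0],[1,0,0,0.014,0],[1,0,0,0.014,0],[1,0,0,0.014,0]]'; python3 -m jog '[[1,0.015,0,0,0],[1,0.03,0,0,0],[1,0.04,0,0,0],[1,0.05,0,0,0],[1,0.06,0,0,0],[1,0.07,0,0,0],[1,0.08,0,0,0],[1,0.09,0,0,0],[1,0.1,0,0,0],[1,0.1,0,0,0]]'
python3 - <<'E'
from h import *
from m import measure
c,im=measure('scene','e.png')
c,im=measure('wrist','w2.png')
E
```

```text
t: 3.58
eef_pos: [0.6123, -0.1361, 0.0524]
ee_rot: [179.9, 0.0, 92.9]
ft_force: [-0.5, -1.0, -0.7]
grip_width: -0.003
grip_force: 0.0
t: 4.42
eef_pos: [0.61, -0.0954, 0.0517]
ee_rot: [180.0, -0.0, 92.9]
ft_force: [0.2, -1.4, -0.8]
grip_width: -0.001
grip_force: 0.4
scene yellow [286. 263.] ((601.5685424804688, -4.8825225830078125), (60.846778869628906, 162.3429412841797), 3.478163719177246)
wrist yellow [277. 122.] ((605.7973022460938, -33.3663330078125), (70.33509826660156, 102.9815902709961), 3.392629384994507)
```

View pics/w2.png

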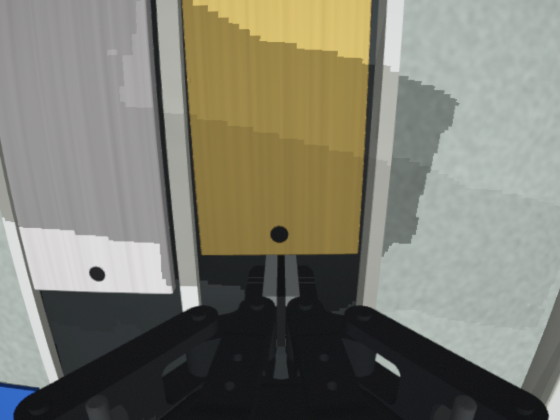

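The plate slides straight, with its near end at row 254 and the fingertips centred on it. I'll keep pushing.

```bash
python3 -m jog '[[1,0.015,0,-0.001,0],[1,0.04,0,-0.001,0],[1,0.065,0,-0.001,0],[1,0.09,0,-0.001,0],[1,0.115,0,-0.001,0],[1,0.14,0,-0.001,0],[1,0.165,0,-0.001,0],[1,0.19,0,-0.001,0],[1,0.215,0,-0.001,0],[1,0.235,0,-0.001,0],[1,0.25,0,-0.001,0],[1,0.25,0,-0.001,0]]'
python3 - <<'E'
from h import *
from m import measure
c,im=measure('scene','f.png')
cv2.imwrite('pics/f1.png',cv2.resize(im[200:310,180:440,::-1],(780,330),interpolation=cv2.INTER_CUBIC))
c,im=measure('wrist','w3.png')
E
```

```text
t: 5.52
eef_pos: [0.605, 0.0057, 0.0522]
ee_rot: [180.0, -0.1, 92.9]
ft_force: [0.6, 0.0, -0.7]
grip_width: 0.001
grip_force: 0.0
scene yellow [328. 263.] ((597.6783447265625, 95.56216430664062), (66.02760314941406, 159.0333251953125), 0.35264280438423157)
scene yellow [256. 225.] ((435.9418029785156, -86.650634765625), (48.636566162109375, 109.3427963256836), 32.71541213989258)
wrist yellow [  7. 369.] ((456.5368957519531, -68.82432556152344), (31.747825622558594, 15.046899795532227), 72.94124603271484)
wrist yellow [277. 120.] ((600.701904296875, 67.73209381103516), (70.26294708251953, 101.92135620117188), 3.3033111095428467)
```

View pics/w3.png

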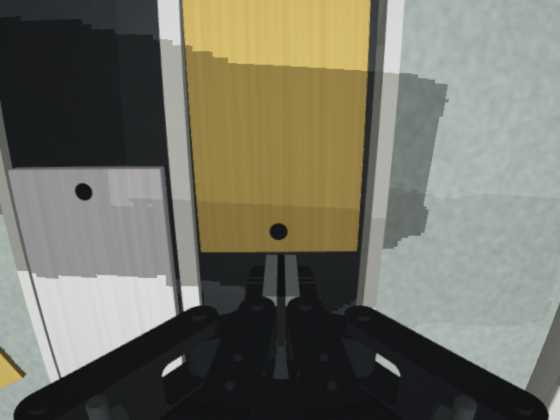

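View pics/f1.png

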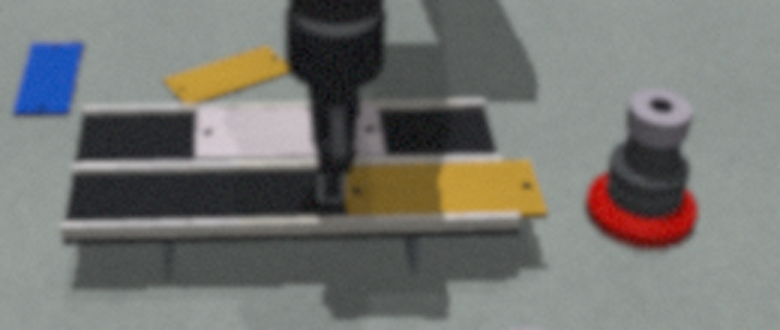

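The plate now sticks out about 23–27 mm: its tip is at column 540 and the riser end near 508 in the crop, at about 0.8 mm/px. About 28 mm more is needed.

```bash
python3 -m jog '[[1,0.01,0,0,0],[1,0.025,0,0,0],[1,0.04,0,0,0],[1,0.052,0,0,0],[1,0.062,0,0,0],[1,0.068,0,0,0],[1,0.07,0,0,0],[1,0.07,0,0,0],[1,0.07,0,0,0]]'
python3 -m jog '[[1,-0.02,0,0,0],[1,-0.04,0,-0.01,0],[1,-0.06,0,-0.1,0],[1,-0.06,0,-0.2,0],[1,-0.06,0,-0.3,0],[1,-0.06,0,-0.4,0],[1,-0.06,0,-0.45,0],[1,-0.06,0,-0.45,0],[1,-0.06,0,-0.45,0]]'
python3 - <<'E'
from h import *
from m import measure
c,im=measure('scene','g.png')
c,im=measure('wrist','w4.png')
E
```

```text
t: 6.37
eef_pos: [0.6037, 0.032, 0.0522]
ee_rot: [180.0, -0.0, 92.9]
ft_force: [-0.2, -2.4, 1.6]
grip_width: 0.001
grip_force: 1.2
t: 7.12
eef_pos: [0.6057, 0.0075, 0.2338]
ee_rot: [179.8, -0.0, 92.8]
ft_force: [0.7, 0.5, -0.2]
grip_width: -0.001
grip_force: 0.0
scene yellow [337. 262.] ((600.4908447265625, 120.12295532226562), (72.73556518554688, 159.38864135742188), 4.140115737915039)
scene yellow [256. 225.] ((436.00433349609375, -86.74803161621094), (48.636566162109375, 108.95704650878906), 32.71541213989258)
wrist yellow [550. 401.] ((986.1124877929688, -280.8089599609375), (25.929201126098633, 46.237300872802734), 89.52078247070312)
wrist yellow [ 75. 239.] ((392.9342041015625, -65.88308715820312), (45.99534225463867, 101.90758514404297), 31.74761390686035)
wrist yellow [279.  71.] ((598.6742553710938, 103.94222259521484), (70.35736083984375, 123.64421844482422), 3.322279691696167)
```

View pics/w4.png

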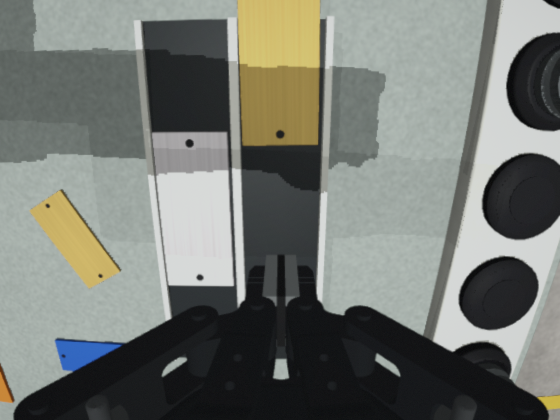

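The wrist view shows the riser's +y end at rows 18–21 and the brass plate's near end at row 145.

```bash
python3 - <<'E'
from h import *
c=imaging.get_calibration('wrist')
a=toworld(c,[(146,21),(228,19)],.05);s=toworld(c,[(233,18)],.055);t=toworld(c,[(330,16)],.062);p=toworld(c,[(242,146),(318,145)],.056)
u=np.array([-np.sin(.057),np.cos(.057),0])
print(a,s,t,p); e=(a@u).mean(); print(e,s@u,t@u,(p@u).mean(),'overhang',[(p@u).mean()+.16-v for v in (e,(s@u)[0],(t@u)[0])])
E
```

```text
[[0.47844941 0.14592607 0.05      ]
 [0.55099264 0.14913715 0.05      ]] [[0.55601556 0.14910953 0.055     ]] [[0.6375973  0.15330427 0.062     ]] [[0.56635428 0.03982477 0.056     ]
 [0.63643605 0.04426256 0.056     ]]
0.11796879697837812 [0.11719164] [0.11673192] 0.0077144210835848395 overhang [np.float64(0.04974562410520672), np.float64(0.05052278519259122), np.float64(0.05098250033174506)]
```

```bash
python3 -c "
from workcell import robot
print(robot.job_done())"
```

```text
the job is handed in; nothing more can be done
None
```

The brass plate lies straight in its lane, sticking out about 50 mm by my measurement past the tool-holder end. The arm is clear, I saw nothing else move, and the job is handed in; its verdict was not returned.

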